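Nest the tasting covers

ROBOT

A 6-joint arm with a two-finger parallel gripper is mounted at the origin on a cart in front of the work surface, level with it; the furniture and walls round the work are solid. World frame = base frame: x ahead of the robot, y to its left, z up, the work surface at z = 0. Lengths are in m, angles in degrees, forces in N, time in s.
With the tool pointing down it reaches from about 0.325 to 0.75 m from the base axis. Payload 7.6 kg.
Tool frame: the origin (TCP) lies on the centre line of the jaws, within the pads' length; the fingertips stand 11 mm ahead of it and the grasp point (between the pads) lies 8 mm behind it (r.finger_overhang is the distance from the TCP to the fingertips, in m); z points along the fingers, y is the direction in which the jaws open and shut (so a half turn about z gives the same grasp; the last joint's range is limited). The gripper opens to 85 mm and grips with 20 to 120 N. Pads are 22 mm wide; open, the fingers measure 114 mm over their backs; the gripper's body (76 mm by 85 mm) begins 54 mm behind the grasp point. The pads swing forward as they close: fully open they stand 13 mm farther back than shut.
Start: joints at [64.154, 2.991, 80.254, -0, 96.75, -4.028], TCP at [0.195, 0.487, 0.215] pointing down, gripper open.
Joint ranges: [-166.34, 166.34], [-52.06, 124.39], [6.96, 135.62], [-60.46, 240.46], [14.63, 156.25], [-167.68, 167.68]. Speed limits (degrees/s): [147.25, 147.25, 172.46, 180, 180, 180].

INTERFACE

Orientations are given as [roll, pitch, yaw] about the fixed x, y, z axes, in that order (R = Rz(yaw) Ry(pitch) Rx(roll)).
In Python, from rig import r, get_image gives the robot as it stands. The module is installed in compiled form; this text tells all that it offers.
- The arm moves only by the tool play_rows, never from a script. Its argument "series" is text: rows parted by semicolons, each of 7 numbers parted by spaces: the shift along the tool's x, y, z in cm, then the turn, a rotation vector about the tool's x, y, z in rad, then the opening, from 0 (shut) to 1 (fully open). A call has 1 to 10 rows; each row is the pose to reach, as a shift and turn from the pose commanded when the call began, along the tool's axes at that moment; what a row does not reach only later rows make up. A row lasts 1/8 s, in which the tool goes at most 62.5 mm and 10.7 degrees, less where a joint would pass 70% of its speed; a pose out of reach is approached as far as the arm can. A call with a gripper value outside its range is refused whole. The fingers move at their own pace and stop on an object; the grip force is fixed at half the most. Time passes only in rows, so rows that repeat a pose let the fingers close. It gives the time, the measured TCP pose, the force and the opening at its end, in the units of the state.
- r.get_state(): the state, without advancing time (a new reading comes with each control period).
- get_image(name): name is "scene" or "top"; returns a dict with "color" (480x640x3 uint8, red, green, blue), "fovy" (degrees; the focal length in pixels is half the picture's height over the tangent of half this angle, whatever the lens; pixels are square), "cx", "cy" (the principal point, pixels), "R" (3x3) and "t" (3): a world point X has camera coordinates R X + t. Camera axes: x right, y down, z forward; pixel columns grow to the right and rows downward; lengths in m; the calibration is good to about 2 mm. A picture is of the moment at which its call begins. There is no depth.
- r.hand_in(): hands the job in, once; it reports no verdict.
The state is a dict: "time": time; "joint_pos": joint angles; "dq": joint speeds; "effort": joint torques, N m; "tcp_pos": TCP position; "tool_rot": TCP orientation; "wrist_force": force on the tool from outside, world axes, zero at the start; "wrist_torque": the same for the moment, N m; "grip_width": finger opening in m.
Only numpy, scipy, OpenCV 4.12 (cv2) and the standard library are available. Lean on these libraries where they do the work, as an engineer would, in place of code of your own. Each camera call takes 0.05 s, during which the arm holds its last target.

TASK

The three stoneware covers of the tasting dishes stand upside down on the counter; nest them upside down to clear the space, leaving the large one where it stands: the medium one in the large one and the small one in the medium one, each sitting level with its ring grip right down in the hollow of the one below. They chip, so set each one down gently rather than letting it drop, and leave the other goods where they are.

Things in the scene. Friction and masses are not known exactly. Their poses are not given: they have to be found in the camera images.
- large_cover: Large domed cover, white stoneware, standing upside down like a bowl: 194 dia over its blue-edged flange, 46 tall, about 0.5 kg. Origin: centre of the underside of its ring grip (now its foot); z: its axis, towards the open side; round, yaw is free. Ring grip 9 tall, outer radius 38 at the foot, 42 at the dome. Dome wall 5 thick.
- medium_cover: Medium domed cover, white stoneware, standing upside down like a bowl: 150 dia over its blue-edged flange, 57 tall, about 0.22 kg. Origin: centre of the underside of its ring grip (now its foot); z: its axis, towards the open side; round, yaw is free. Ring grip 9 tall, outer radius 26 at the foot, 30 at the dome. Dome wall 5 thick.
- small_cover: Small domed cover, white stoneware, standing upside down like a bowl: 110 dia over its blue-edged flange, 66 tall, about 0.13 kg. Origin: centre of the underside of its ring grip (now its foot); z: its axis, towards the open side; round, yaw is free. Ring grip 9 tall, outer radius 14 at the foot, 18 at the dome. Dome wall 5 thick.
- large_hollow (a point): Centre of the floor of the large cover's hollow ring grip, seen from inside: 5 above its origin, radius about 33 at the floor, 37 at the mouth, 7 to 9 deep, sloping sides. The medium cover's ring grip drops in with a few mm of play; seated, the medium cover's origin is at this point.
- medium_hollow (a point): Centre of the floor of the medium cover's hollow ring grip, seen from inside: 5 above its origin, radius about 21 at the floor, 25 at the mouth, 7 to 9 deep, sloping sides. The small cover's ring grip drops in with a few mm of play; seated, the small cover's origin is at this point.
- medium_rim (a point): Centre of the medium cover's rim plane (open side, now its top). Its lip is an upright band 13 tall, 8 thick, outer radius 70, all round, above a flange that juts out 5 more: pinch the lip, one finger inside, one outside, tips at most 12 below the rim. Once nested it stands 16 above the large cover's rim, with 14 of radius between the two lips.
- small_rim (a point): Centre of the small cover's rim plane (open side, now its top). Its lip is an upright band 13 tall, 8 thick, outer radius 50, all round, above a flange that juts out 5 more: pinch the lip, one finger inside, one outside, tips at most 12 below the rim. Once nested it stands 14 above the medium cover's rim, with 12 of radius between the two lips.
- scoop: Bystander: brass scoop lying flat, 52x177x27. Origin: centre of its underside. Leave it alone.
- brittle_piece: Bystander: broken piece of seed brittle lying flat, 51x65x17. Origin: centre of its underside. Leave it alone.
- gift_box: Bystander: small wrapped box, dark purple with a gold ribbon, 64x64x56. Origin: centre of its underside. Leave it alone.
- cocoa_tin: Bystander: green tin with a gold lid, 68 dia x 91. Origin: centre of its underside. Leave it alone.
- mallet: Bystander: wooden mallet lying flat, 68x189x38. Origin: centre of its underside. Leave it alone.
- tape_roll: Bystander: roll of tape lying flat, 77 dia x 19. Origin: centre of its underside. Leave it alone.
- bean_jar: Big glass jar of sugared almonds with a cork-faced lid, 216 dia x 237 tall, fixed. Origin: centre of its underside. Keep the hand clear of it.
- ribbon_stand: Wooden stand with three spools of ribbon on a rod, base 130 (its x) x 240 (its y), 167 tall, fixed. Origin: on its underside, 43 behind the base's centre, which lies along its +x (roughly towards the robot). Keep the hand clear of it.

How it is judged (in metres and radians):
At the end, for the whole second after the job is handed in: Medium cover in the large, small in the medium, all open side up and at rest: each upper origin within 12 mm sideways of the one below and 1 to 9 mm above it (5 when seated), tilted under 0.10 rad; the large cover level (under 0.06 rad) on the counter (horizontal distance between medium_cover and large_cover below 0.012 m and z of medium_cover in the frame of large_cover between 0.001 and 0.009 m and angle between each of medium_cover, small_cover's own z axis and vertical below 0.1 rad and horizontal distance between small_cover and medium_cover below 0.012 m and z of small_cover in the frame of medium_cover between 0.001 and 0.009 m and angle between large_cover's own z axis and vertical below 0.06 rad and height (world z) of large_cover below 0.006 m and linear speed of each of large_cover, medium_cover, small_cover below 0.02 m/s); the robot touches nothing.
It fails at once if the large cover is shifted more than 4 cm from where it stood (distance of large_cover from where it was at the start of the episode above 0.04 m).
It fails at once if the medium cover is dropped or thrown (it moves faster than 0.6 m/s with no finger on it: a fall of about 2 cm) (linear speed of medium_cover above 0.6 m/s and contact force between the fingers and medium_cover below 0.05 N).
It fails at once if the small cover is dropped or thrown (it moves faster than 0.6 m/s with no finger on it: a fall of about 2 cm) (linear speed of small_cover above 0.6 m/s and contact force between the fingers and small_cover below 0.05 N and contact force between the fingers and medium_cover below 0.05 N).
It fails at once if one of the bystanders is moved more than 4 cm (distance of any of scoop, brittle_piece, gift_box, cocoa_tin, mallet, tape_roll from where it was at the start of the episode above 0.04 m).
It also fails if it takes over 64 s, if anything falls off the work surface, if the arm or the gripper's body presses on something with over 40 N, if the wrist force passes 120 N, or if a joint passes its speed limit or range.

## Working session

There is one attempt and no reset: what is moved stays moved. The work goes in short steps, Python scripts to look and compute and a tool call to move; the robot and the scene stay as the last step left them, time stands still between calls to the robot, and variables do not carry over. Pictures are saved under pics/ and viewed, and the job is handed in when it is done.

Besides the shell and the picture viewer there is one more tool, called after "Emit:" as name(argument=value, ...) on one line, values as JSON. play_rows: Moves the arm, as the interface text tells. Its arguments: {"type":"object","properties":{"series":{"type":"string"}},"required":["series"]}

```bash
mkdir -p pics; python3 - <<'E'
from rig import r,get_image
import cv2,numpy as np,pickle
print(r.get_state(), r.finger_overhang)
for n in("scene","top"):
    d=get_image(n); cv2.imwrite(f"pics/{n}0.png",d["color"][:,:,::-1]); pickle.dump(d,open(f"{n}0.pkl","wb"))
    print(n,d["fovy"],d["cx"],d["cy"],d["R"],d["t"])
E
```

```text
{'time': 0.0, 'joint_pos': array([ 6.41534583e+01,  3.02697462e+00,  8.03140624e+01,  1.33419111e-03,
        9.67474370e+01, -4.02716140e+00]), 'dq': array([-0.02490448, -0.07477521, -0.04095061,  0.04866389,  0.01763086,
       -0.05175359]), 'effort': array([-1.59613199e-03, -3.81691468e+01, -3.60175502e+01, -1.42895965e-04,
        6.59383106e-03,  8.93038816e-06]), 'tcp_pos': array([0.1949586 , 0.4871127 , 0.21376547]), 'tool_rot': array([-1.79911838e+02, -7.53538741e-03,  1.58180770e+02]), 'wrist_force': array([ 0.27450718,  0.31190734, -0.16129876]), 'wrist_torque': array([-0.0301434 ,  0.00041949,  0.02514532]), 'grip_width': 0.08572064473615248} 0.011
scene 44.880504763272356 326.4419649241241 232.3014206275232 [[ 0.04988457  0.99871487  0.00895244]
 [ 0.4930239  -0.01682861 -0.86985299]
 [-0.86858446  0.04780601 -0.49322979]] [-0.13665241 -0.1958182   2.16762787]
top 54.73220440789346 312.2591475602731 235.44271917603507 [[ 0.01315912 -0.99955346  0.02682759]
 [-0.99772397 -0.01490011 -0.06576368]
 [ 0.06613405 -0.02590113 -0.99747452]] [0.09210969 0.55640602 1.12904002]
```

View pics/scene0.png

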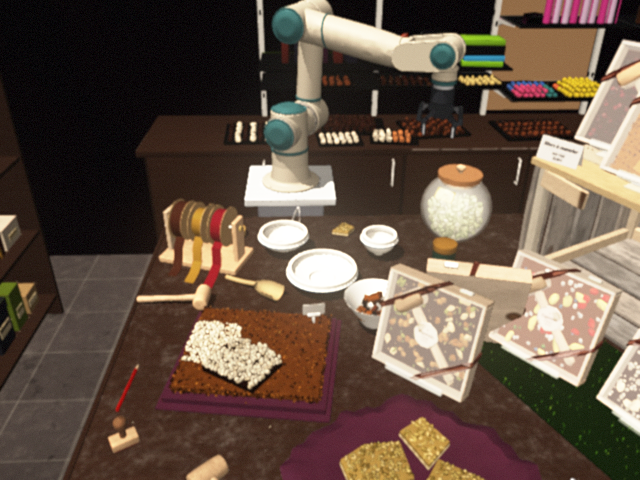

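View pics/top0.png

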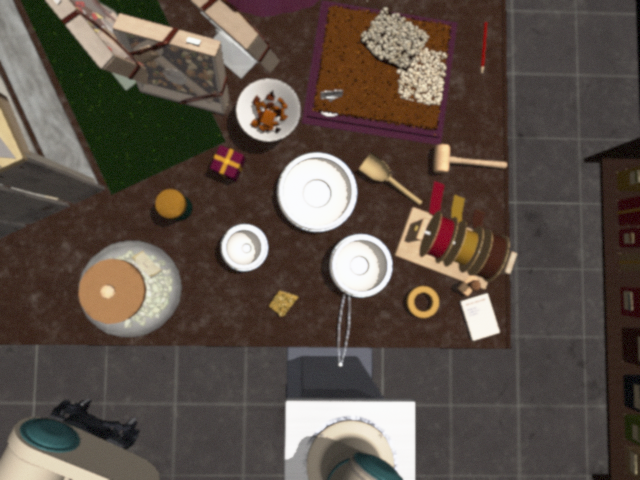

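Top view: large cover at about (317,192), medium at (361,266), small at (244,248). I'll zoom in on all three.

```bash
python3 - <<'E'
import cv2,pickle
d=pickle.load(open("top0.pkl","rb"));c=d["color"][:,:,::-1]
cv2.imwrite("pics/ztop.png",cv2.resize(c[140:380,200:420],None,fx=2.5,fy=2.5,interpolation=cv2.INTER_CUBIC))
d=pickle.load(open("scene0.pkl","rb"));c=d["color"][:,:,::-1]
cv2.imwrite("pics/zscene.png",cv2.resize(c[200:310,240:420],None,fx=4.4,fy=4.4,interpolation=cv2.INTER_CUBIC))
E
```

```text
(no output)
```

View pics/ztop.png

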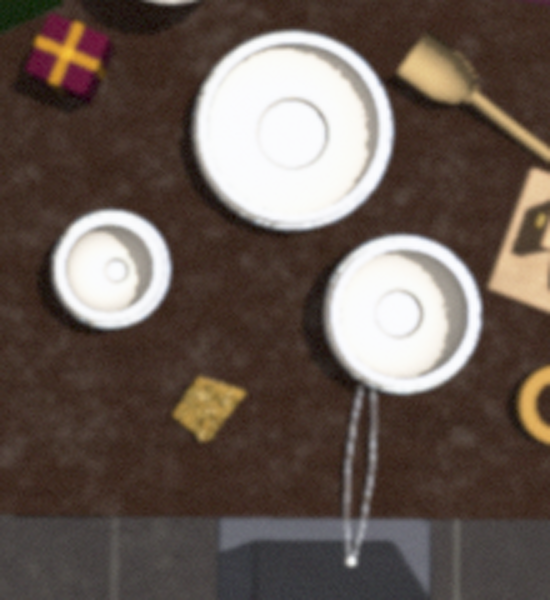

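View pics/zscene.png

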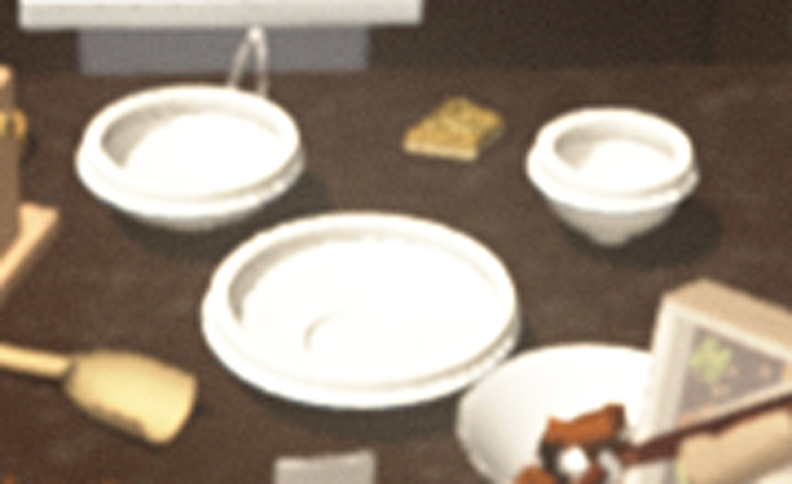

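The views also show an undeclared wire loop on the robot side of the medium cover. Next I'll measure the cover centres and triangulate that loop.

```bash
cat > h.py <<'E'
import numpy as np,cv2,pickle
def ray(d,u,v):
    f=240/np.tan(np.radians(d["fovy"]/2))
    R=np.array(d["R"]);t=np.array(d["t"])
    w=np.array([(u-d["cx"])/f,(v-d["cy"])/f,1.])
    return -R.T@t, R.T@w
def onz(d,u,v,z):
    o,w=ray(d,u,v); return o+w*(z-o[2])/w[2]
def proj(d,X):
    f=240/np.tan(np.radians(d["fovy"]/2)); c=np.array(d["R"])@X+d["t"]
    return np.array([f*c[0]/c[2]+d["cx"],f*c[1]/c[2]+d["cy"]])
def tri(a,ua,b,ub):
    o1,w1=ray(a,*ua);o2,w2=ray(b,*ub)
    s=np.linalg.lstsq(np.c_[w1,-w2],o2-o1,rcond=None)[0]
    p,q=o1+s[0]*w1,o2+s[1]*w2
    return (p+q)/2,np.linalg.norm(p-q)
def circ(P):
    A=np.c_[2*P,np.ones(len(P))];x=np.linalg.lstsq(A,(P**2).sum(1),rcond=None)[0]
    return x[:2],np.sqrt(x[2]+x[0]**2+x[1]**2)
def outer(d,u,v,z,th=110,half=60):
    g=d["color"].min(2); m=((g>th)*255).astype(np.uint8)
    m=cv2.morphologyEx(m,cv2.MORPH_OPEN,np.ones((5,5),np.uint8))
    cs,_=cv2.findContours(m,cv2.RETR_EXTERNAL,cv2.CHAIN_APPROX_NONE)
    c=[c for c in cs if cv2.pointPolygonTest(c,(float(u),float(v)),False)>=0][0]
    c=cv2.convexHull(c)
    P=np.array([onz(d,*p,z)[:2] for p in c[:,0].astype(float)])
    for _ in range(3):
        C,r=circ(P); e=abs(np.hypot(*(P-C).T)-r); k=e<max(0.003,2*e.std()*0+0.003); P=P[k]
    return C,r,len(P),m
E
python3 - <<'E'
from h import *
T=pickle.load(open("top0.pkl","rb"));S=pickle.load(open("scene0.pkl","rb"))
for n,h,ut,us in(("L",.046,(317,192),(322,270)),("M",.057,(361,266),(283,236)),("S",.066,(244,248),(379,240))):
    for d,u,nm in((T,ut,"top"),(S,us,"scene")):
      for z in (h-.013,):
        try:
            C,r,k,_=outer(d,*u,z); print(n,nm,C.round(4),round(r,4),k)
        except Exception as e: print(n,nm,e)
# grip hollows from top zoom
for n,p,z in(("L",(200+293/2.5,140+133/2.5),.013),("M",(200+398/2.5,140+313/2.5),.013),("S",(200+117/2.5,140+270/2.5),.013)):
    print(n,"hollow",onz(T,*p,z).round(4))
print(tri(T,(340.2,364),S,(298,207)))
print(tri(T,(344,295),S,(293.4,220.5)), onz(T,340,364,0))
for n,p,z in(("jar",(110,292),.2),("tin",(171,204),.091),("box",(227,163),.056),("bowlL",(268,110),.06),("scoopend",(372,168),.02),("scoopend2",(420,200),.01),("brit",(283,303),.017),("tape",(422,302),.019),("standcorner",(397,253),.02),("spool",(430,240),.15),("stc2",(410,207),.02),("edge",(300,346),0)):
    print(n,onz(T,*p,z).round(3))
E
```

```text
L top [0.6626 0.0898] 0.0987 36
L scene [0. 0.] 0.0 0
M top [ 0.4838 -0.0178] 0.0767 31
M scene [ 0.4837 -0.0176] 0.0872 5
S top [0.5226 0.2621] 0.0567 32
S scene [0.1831 0.0691] 0.4388 1
L hollow [0.6612 0.0889 0.013 ]
M hollow [ 0.4832 -0.0175  0.013 ]
S hollow [0.5219 0.2609 0.013 ]
(array([0.24125682, 0.02801164, 0.00903272]), np.float64(0.001764410074612451))
(array([0.41139147, 0.01858067, 0.04894898]), np.float64(0.008969103325702306)) [0.23932303 0.02681758 0.        ]
jar [0.421 0.515 0.2  ]
tin [0.618 0.428 0.091]
box [0.724 0.308 0.056]
bowlL [0.854 0.212 0.06 ]
scoopend [ 0.726 -0.047  0.02 ]
scoopend2 [ 0.649 -0.17   0.01 ]
brit [0.389 0.169 0.017]
tape [ 0.395 -0.172  0.019]
standcorner [ 0.515 -0.11   0.02 ]
spool [ 0.54  -0.156  0.15 ]
stc2 [ 0.629 -0.142  0.02 ]
edge [0.282 0.126 0.   ]
  ret = _var(a, axis=axis, dtype=dtype, out=out, ddof=ddof,
  arrmean = um.true_divide(arrmean, div, out=arrmean,
  ret = ret.dtype.type(ret / rcount)
```

```bash
cat >> h.py <<'E'
from scipy.spatial.transform import Rotation as Ro
def delta(tgt,yaw=180.,verbose=True):
    from rig import r
    s=r.get_state(); R0=Ro.from_euler("xyz",s["tool_rot"],degrees=True)
    d=R0.inv().apply(np.array(tgt)-s["tcp_pos"])*100
    w=(R0.inv()*Ro.from_euler("xyz",[180,0,yaw],degrees=True)).as_rotvec()
    print("t",s["time"],"tcp",s["tcp_pos"].round(4),s["tool_rot"].round(2),"F",s["wrist_force"].round(2),"w",round(s["grip_width"],4))
    print("shift cm",d.round(2),"rot",w.round(4))
E
python3 - <<'E'
from h import *
delta([.4835,.0483,.16])
E
```

```text
t 0.1 tcp [0.195  0.4871 0.2139] [-179.92   -0.    158.18] F [-0.57 -0.15 -0.45] w 0.0856
shift cm [-43.09 -30.01   5.43] rot [-1.400e-03 -3.000e-04 -3.808e-01]
```

Emit:
play_rows(series="-4.3 -3 0.5 0 0 0 0.6;-8.6 -6 1 0 0 -0.05 0.5;-13 -9 1.6 0 0 -0.1 0.5;-17.2 -12 2.2 0 0 -0.15 0.5;-21.5 -15 2.7 0 0 -0.2 0.5;-26 -18 3.2 0 0 -0.25 0.5;-30 -21 3.8 0 0 -0.3 0.5;-34.5 -24 4.3 0 0 -0.34 0.5;-39 -27 4.9 0 0 -0.38 0.5;-43.1 -30 5.4 0 0 -0.381 0.5")

```text
time: 1.35
tcp_pos: [0.4843, 0.047, 0.16]
tool_rot: [180.0, -0.0, -180.0]
wrist_force: [0.3, 0.2, -0.1]
grip_width: 0.0426
```

```bash
python3 - <<'E'
from h import *
delta([.4835,.0483,.058])
E
```

```text
t 1.35 tcp [0.4843 0.047  0.16  ] [ 1.7999e+02 -3.0000e-02 -1.7998e+02] F [ 0.3   0.23 -0.14] w 0.0426
shift cm [ 0.07  0.13 10.2 ] rot [ 0.0002 -0.0006  0.0003]
```

Emit:
play_rows(series="0.1 0.1 2 0 0 0 0.5;0.1 0.1 4.5 0 0 0 0.5;0.1 0.1 7 0 0 0 0.5;0.1 0.1 8 0 0 0 0.5;0.1 0.1 8.5 0 0 0 0.5;0.1 0.1 8.5 0 0 0 0.5")

```text
time: 2.1
tcp_pos: [0.483, 0.0498, 0.076]
tool_rot: [180.0, 0.0, -180.0]
wrist_force: [0.2, 0.3, 0.4]
grip_width: 0.0426
```

```bash
python3 - <<'E'
from h import *
from rig import get_image
for n in("scene","top"):
    d=get_image(n);pickle.dump(d,open(n+"1.pkl","wb"));c=d["color"][:,:,::-1]
    a=c[140:320,280:440] if n=="top" else c[170:300,230:410]
    cv2.imwrite(f"pics/{n}1.png",cv2.resize(a,None,fx=3.3 if n=="top" else 4.4,fy=3.3 if n=="top" else 4.4,interpolation=cv2.INTER_CUBIC))
delta([.4835,.0483,.0575])
E
```

```text
t 2.2 tcp [0.4833 0.0498 0.0765] [ 1.7999e+02  9.0000e-02 -1.7998e+02] F [ 0.96 -0.42  0.54] w 0.0428
shift cm [-0.02 -0.15  1.9 ] rot [0.0001 0.0015 0.0003]
```

View pics/scene1.png

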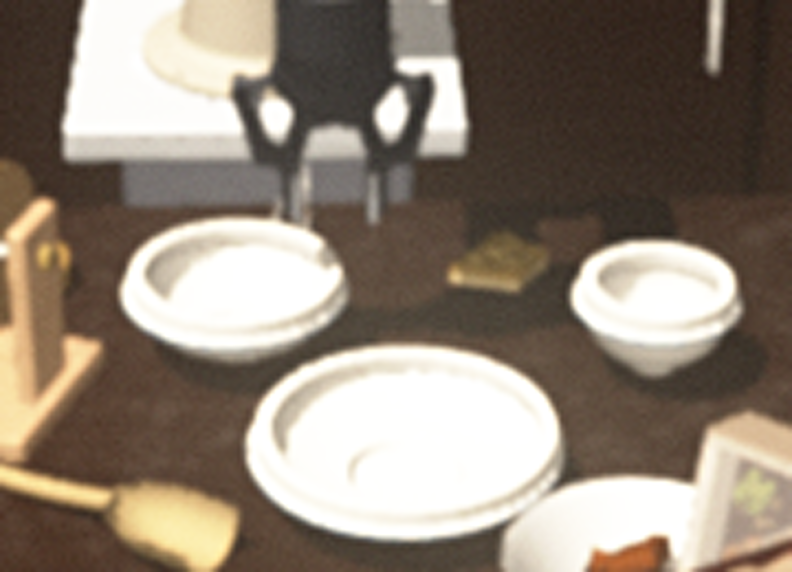

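View pics/top1.png

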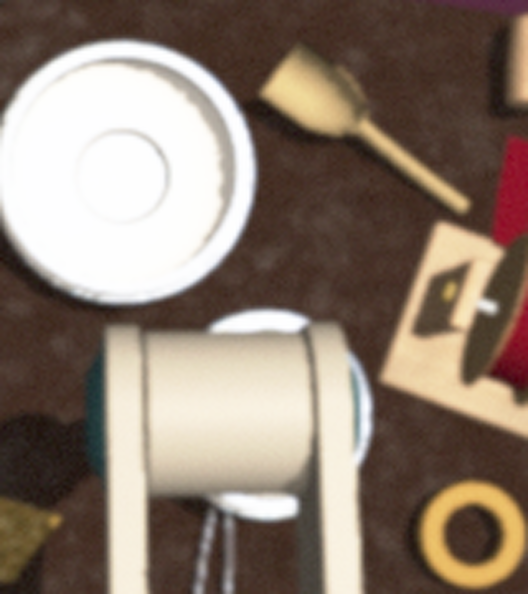

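The fingers straddle the +y lip of the medium cover, with tips at zoomed (300,218) and (375,220) and the lip at about (330,255). I'll lower and close.

Emit:
play_rows(series="0 -0.15 1 0 0 0 0.5;0 -0.15 1.5 0 0 0 0.5;0 -0.15 1.9 0 0 0 0.5;0 -0.15 1.9 0 0 0 0.4;0 -0.15 1.9 0 0 0 0.3;0 -0.15 1.9 0 0 0 0.2;0 -0.15 1.9 0 0 0 0.15;0 -0.15 1.9 0 0 0 0.12")

```text
time: 3.2
tcp_pos: [0.4828, 0.0482, 0.0567]
tool_rot: [180.0, 0.0, -180.0]
wrist_force: [0.1, -0.5, -0.1]
grip_width: 0.0099
```

Emit:
play_rows(series="0 0 -0.05 0 0 0 0.1;0 0 -0.05 0 0 0 0.05;0 0 -0.05 0 0 0 0;0 0 -0.05 0 0 0 0;0 0 -0.05 0 0 0 0;0 0 -0.05 0 0 0 0")

```text
time: 3.95
tcp_pos: [0.4827, 0.0482, 0.0571]
tool_rot: [180.0, 0.0, -180.0]
wrist_force: [0.8, 1.0, 0.1]
grip_width: -0.0002
```

```bash
python3 - <<'E'
from h import *
delta([.4835,.0483,.0575])
E
```

```text
t 3.95 tcp [0.4827 0.0482 0.0571] [ 180.      0.   -179.99] F [0.79 0.98 0.09] w -0.0002
shift cm [-0.08  0.01 -0.04] rot [0.0001 0.     0.0002]
```

The gripper shut fully without catching the lip. I'll look.

```bash
cat > snap.py <<'E'
import sys
from h import *
from rig import get_image
k=sys.argv[1]; x0,x1,y0,y1=map(int,sys.argv[2:6]); a=get_image("scene"); pickle.dump(a,open(f"scene{k}.pkl","wb"))
t=get_image("top"); pickle.dump(t,open(f"top{k}.pkl","wb"))
c=a["color"][y0:y1,x0:x1,::-1]; f=min(780/c.shape[1],590/c.shape[0]); cv2.imwrite(f"pics/s{k}.png",cv2.resize(c,None,fx=f,fy=f,interpolation=cv2.INTER_CUBIC))
c=t["color"][130:350,180:460,::-1]; cv2.imwrite(f"pics/t{k}.png",cv2.resize(c,None,fx=2.6,fy=2.6,interpolation=cv2.INTER_CUBIC))
E
python3 snap.py 2 230 410 170 300
```

```text
(no output)
```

View pics/s2.png

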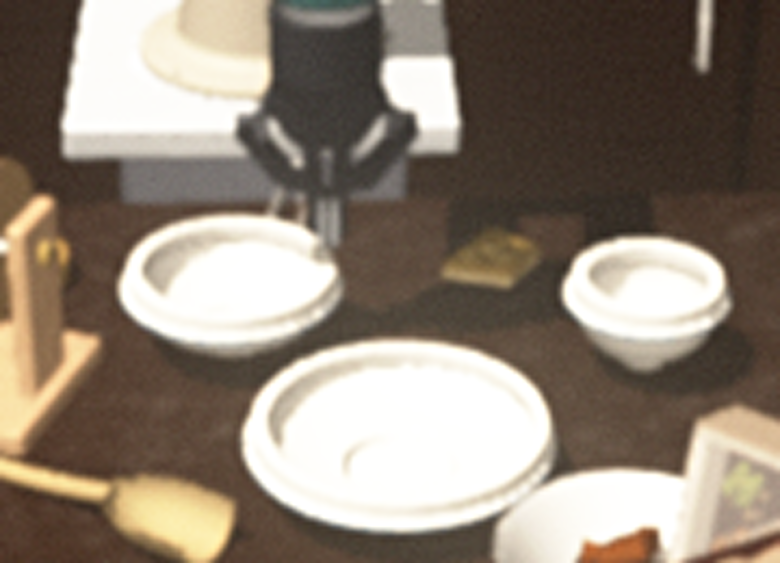

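View pics/t2.png

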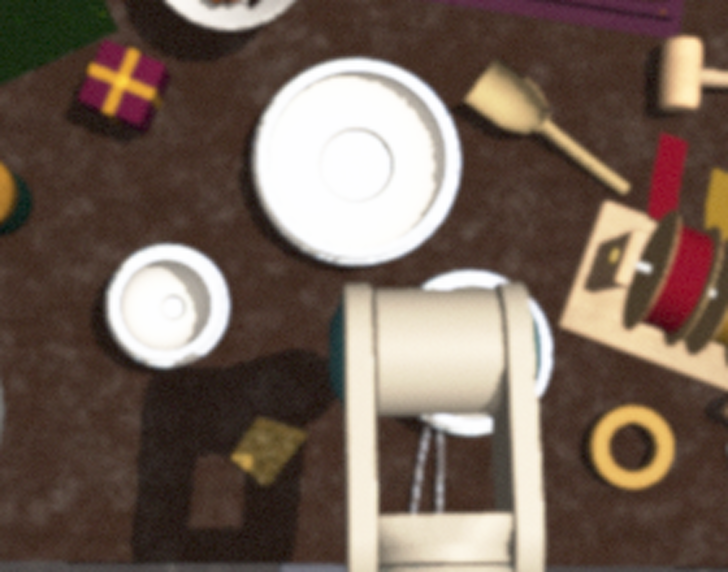

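```bash
python3 - <<'E'
from h import *
S=pickle.load(open("scene2.pkl","rb"));T=pickle.load(open("top2.pkl","rb"))
print("tip expected",proj(S,np.array([.4827,.0482,.046])))
for a in range(0,360,45):
    p=np.array([.4835+.07*np.cos(np.radians(a)),-.0177+.07*np.sin(np.radians(a)),.057]); print(a,proj(S,p).round(1),proj(T,p).round(1))
print("tip at zoomed", 230+328/4.333,170+243/4.333)
d=onz(S,230+328/4.333,170+243/4.333,.046);print(d, S["t"])
c=np.array([.4835,-.0177,.057]);print(proj(S,c),proj(T,c))
print("start",proj(pickle.load(open("scene0.pkl","rb")),c))
# known: table features; L center
print(proj(S,np.array([.662,.0893,.013])))
E
```

```text
tip expected [304.91073795 232.75208903]
0 [282.2 242. ] [361.8 235.7]
45 [299.5 238.1] [341.1 244. ]
90 [306.3 229.6] [332.3 264.7]
135 [299.2 221.8] [340.7 285.7]
180 [282.9 218.8] [361.5 294.6]
225 [266.5 222.3] [382.3 286.2]
270 [258.8 230.4] [390.9 265.4]
315 [265.1 238.7] [382.4 244.6]
tip at zoomed 305.6981306254327 226.08123701823217
[0.44179873 0.0513122  0.046     ] [-0.13665241 -0.1958182   2.16762787]
[282.58809477 230.02761829] [361.66250917 265.04513087]
start [282.58809477 230.02761829]
[321.20714498 275.32548801]
```

```bash
python3 - <<'E'
from h import *
for k in "12":
    S=pickle.load(open(f"scene{k}.pkl","rb"));c=S["color"][170:250,270:350,::-1].copy()
    cv2.imwrite(f"pics/zz{k}.png",cv2.resize(c,None,fx=7,fy=7,interpolation=cv2.INTER_CUBIC))
T=pickle.load(open("top2.pkl","rb"))
for z in(.2,.25,.3): print(onz(T,349,264.6,z))
E
```

```text
[0.48352292 0.02771825 0.2       ]
[0.48330094 0.03302301 0.25      ]
[0.48307896 0.03832778 0.3       ]
```

View pics/zz1.png

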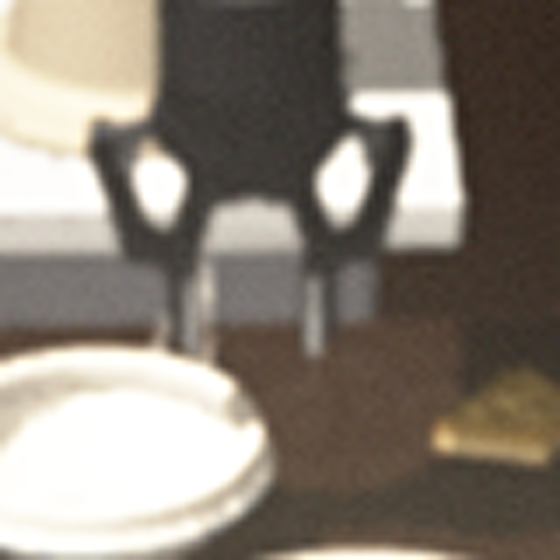

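View pics/zz2.png

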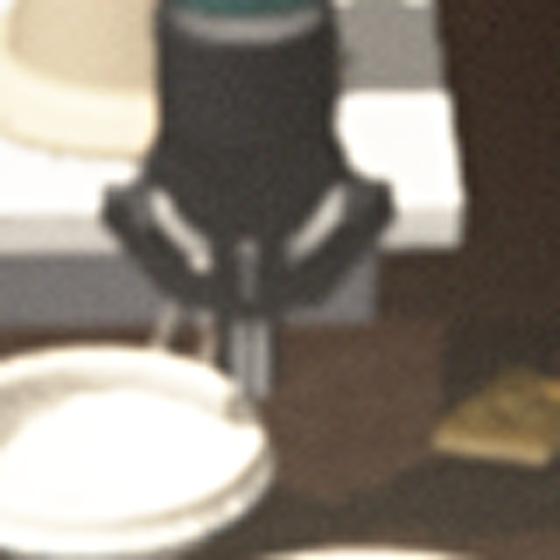

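```bash
python3 - <<'E'
from h import *
S=pickle.load(open("scene0.pkl","rb"));T=pickle.load(open("top0.pkl","rb"))
yaw=np.radians(158.18);y=np.array([np.sin(yaw),-np.cos(yaw),0])
for zz in(.203,.225,.30):
  for s in(-.05,0,.05): print(zz,s,proj(S,np.array([.195,.487,zz])+s*y).round(1),proj(T,np.array([.195,.487,zz])+s*y).round(1))
c=S["color"][60:160,390:490,::-1];cv2.imwrite("pics/q1.png",cv2.resize(c,None,fx=6,fy=6,interpolation=cv2.INTER_CUBIC))
c=T["color"][370:480,0:180,::-1];cv2.imwrite("pics/q2.png",cv2.resize(c,None,fx=4.4,fy=4.4,interpolation=cv2.INTER_CUBIC))
E
```

```text
0.203 -0.05 [420.7 144.4] [141.9 415.8]
0.203 0 [435.7 146.3] [118.8 406.2]
0.203 0.05 [450.9 148.2] [ 95.7 396.5]
0.225 -0.05 [421.3 138.1] [138.1 419.4]
0.225 0 [436.4 140. ] [114.4 409.6]
0.225 0.05 [451.7 141.8] [ 90.8 399.7]
0.3 -0.05 [423.4 116.2] [123.5 433.2]
0.3 0 [438.8 117.9] [ 97.7 422.5]
0.3 0.05 [454.4 119.7] [ 72.  411.7]
```

View pics/q1.png

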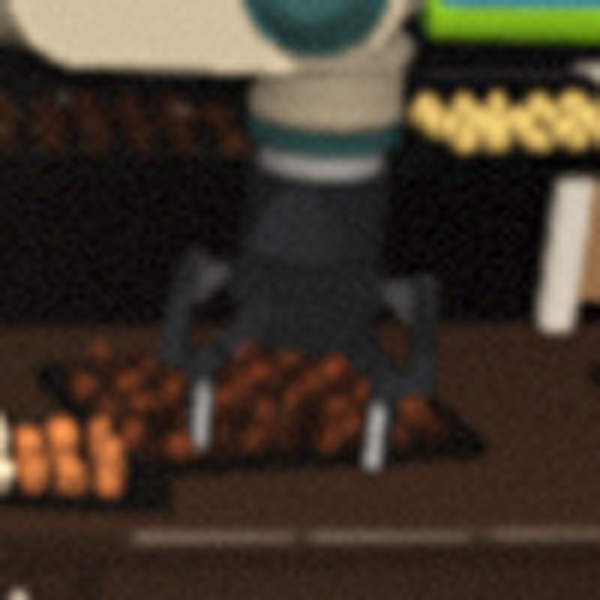

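View pics/q2.png

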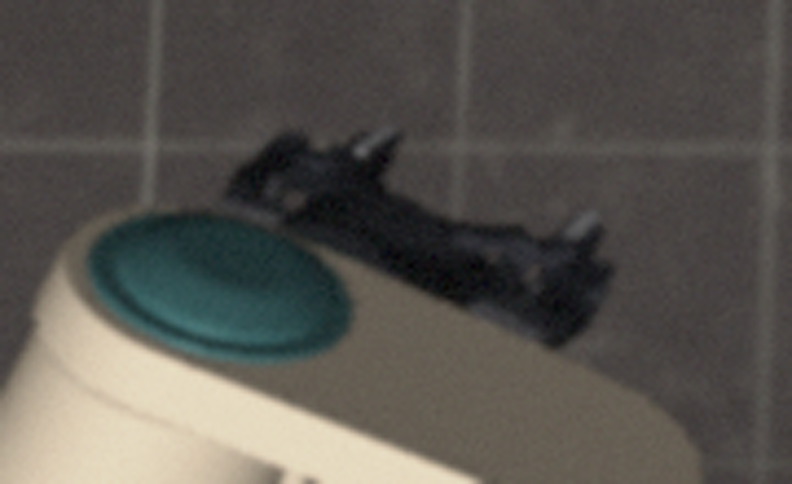

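```bash
python3 - <<'E'
from h import *
S=pickle.load(open("scene0.pkl","rb"));T=pickle.load(open("top0.pkl","rb"))
print(tri(T,(88.6,400),S,(452.5,137.5)),tri(T,(135.7,418.9),S,(423.3,134.2)),tri(T,(112.1,409.4),S,(437.9,135.8)))
E
```

```text
(array([0.21756997, 0.53201059, 0.24100672]), np.float64(0.002554145795555688)) (array([0.18231465, 0.44244722, 0.240108  ]), np.float64(0.0044552779879819746)) (array([0.20008531, 0.4874193 , 0.24068905]), np.float64(0.003717207069801809))
```

```bash
python3 - <<'E'
from h import *
S=pickle.load(open("scene2.pkl","rb"))
for y in(.0482,.051,.054): print(y,proj(S,np.array([.4827,y,.068])))
E
```

```text
0.0482 [304.84133016 226.27851131]
0.051 [305.78932192 226.26303524]
0.054 [306.8048634  226.24645642]
```

Emit:
play_rows(series="0 0 0 0 0 0 0.3;0 0 0 0 0 0 0.5;0 0 0 0 0 0 0.5;0 0 0.5 0 0 0 0.5;0 0 1 0 0 0 0.5;0 0 1.4 0 0 0 0.5;0 0 1.4 0 0 0 0.5")

```text
time: 4.92
tcp_pos: [0.4824, 0.0482, 0.0425]
tool_rot: [180.0, -0.1, -180.0]
wrist_force: [-0.2, 0.3, -0.2]
grip_width: 0.0427
```

```bash
python3 snap.py 3 270 350 180 240
```

```text
(no output)
```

View pics/s3.png

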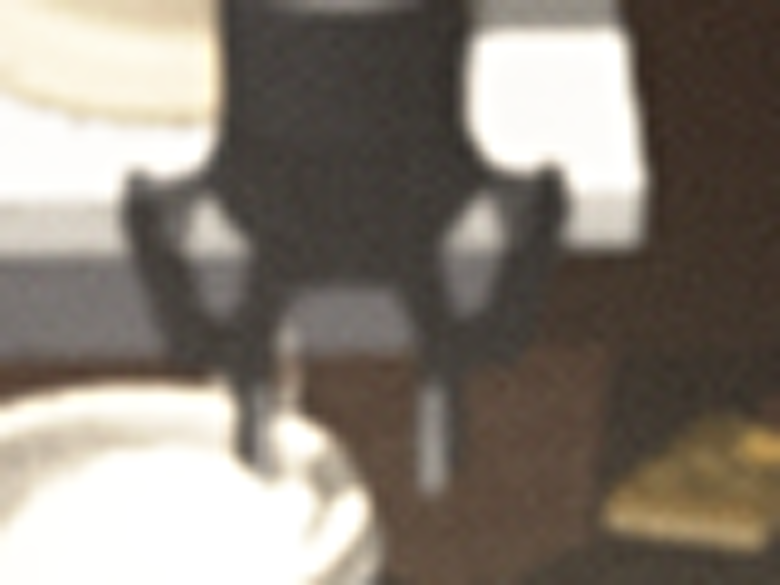

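The inner tip (296,228) is inside the lip and the outer tip (314,230) is outside it. The real fingertips sit about 22 mm higher than the stated overhang implies, so I'll go about 8 mm lower and close.

Emit:
play_rows(series="0 0 0.4 0 0 0 0.5;0 0 0.75 0 0 0 0.5;0 0 0.75 0 0 0 0.35;0 0 0.75 0 0 0 0.2;0 0 0.75 0 0 0 0.15;0 0 0.75 0 0 0 0.1;0 0 0.75 0 0 0 0.05;0 0 0.75 0 0 0 0;0 0 0.75 0 0 0 0")

```text
time: 6.15
tcp_pos: [0.4828, 0.0483, 0.0357]
tool_rot: [180.0, 0.0, -180.0]
wrist_force: [0.4, 0.2, 1.1]
grip_width: 0.0051
```

```bash
python3 snap.py 4 250 350 180 255
```

```text
(no output)
```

View pics/s4.png

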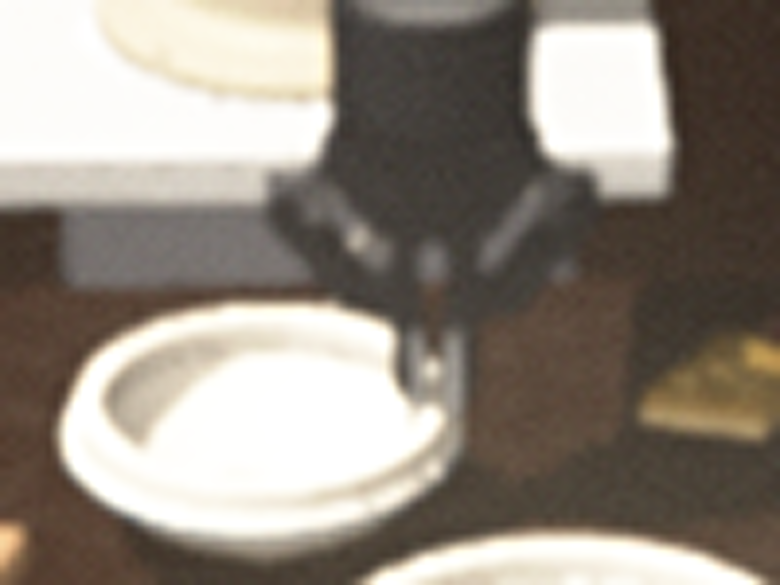

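Emit:
play_rows(series="0 0 0 0 0 0 0;0 0 0 0 0 0 0;0 0 -0.3 0 0 0 0;0 0 -0.6 0 0 0 0;0 0 -0.6 0 0 0 0")

```text
time: 6.88
tcp_pos: [0.4826, 0.0483, 0.0416]
tool_rot: [180.0, -0.0, -180.0]
wrist_force: [0.1, -0.4, -2.6]
grip_width: 0.0052
```

```bash
python3 snap.py 5 230 350 180 270
```

```text
(no output)
```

View pics/s5.png

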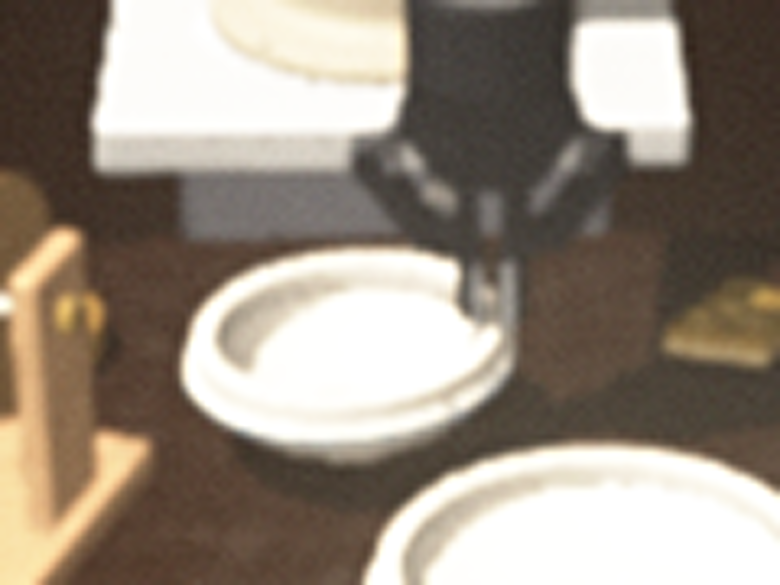

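```bash
python3 - <<'E'
from h import *
delta([.661,.0893+.0660,.0357+.075])
E
```

```text
t 6.975 tcp [0.4825 0.0482 0.0413] [ 1.7999e+02 -3.0000e-02 -1.7999e+02] F [-0.51 -0.43 -2.56] w 0.0056
shift cm [-17.85  10.7   -6.94] rot [ 0.0001 -0.0005  0.0002]
```

Emit:
play_rows(series="0 0 -0.5 0 0 0 0;0 0 -1 0 0 0 0;0 0 -1.5 0 0 0 0;0 0 -2.2 0 0 0 0;0 0 -3 0 0 0 0;0 0 -3 0 0 0 0")

```text
time: 7.72
tcp_pos: [0.4833, 0.0482, 0.0726]
tool_rot: [180.0, 0.1, -180.0]
wrist_force: [0.9, -1.0, -2.4]
grip_width: 0.0052
```

```bash
python3 snap.py 6 230 350 180 270
```

```text
(no output)
```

View pics/s6.png

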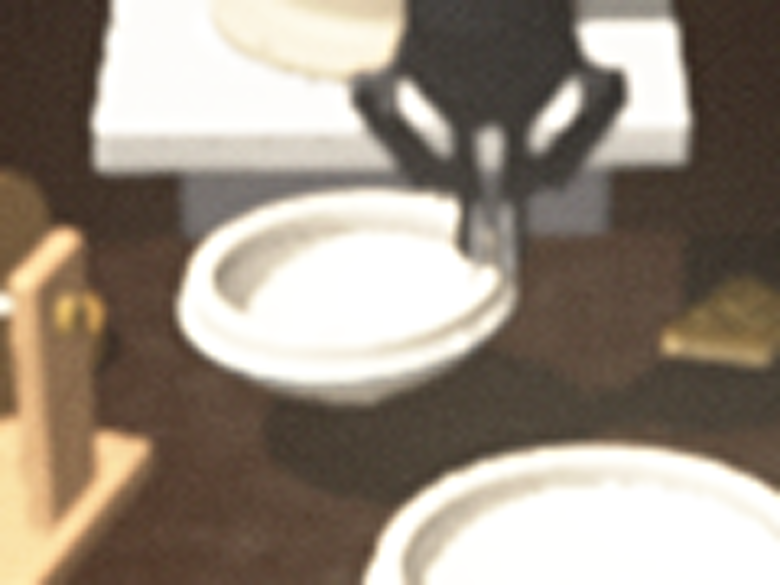

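Lifted cleanly, with a sag of about 0.03 rad. I'll carry it over the large cover.

Emit:
play_rows(series="0 0 -1.2 0 0 0 0;0 0 -2.6 0 0 0 0;-1 0.6 -3.7 0 0 0 0;-3 1.8 -3.9 0 0 0 0;-5.4 3.2 -3.9 0 0 0 0;-7.8 4.7 -3.9 0 0 0 0;-10.2 6.1 -3.9 0 0 0 0;-12.6 7.6 -3.9 0 0 0 0;-15 9 -3.9 0 0 0 0;-17 10.2 -3.9 0 0 0 0")

```text
time: 9.07
tcp_pos: [0.6537, 0.1508, 0.1115]
tool_rot: [180.0, 0.1, -180.0]
wrist_force: [-0.7, -0.0, -2.6]
grip_width: 0.0053
```

Emit:
play_rows(series="-0.4 0.25 0 0 0 0 0;-0.8 0.5 0 0 0 0 0;-0.8 0.5 0 0 0 0 0;-0.8 0.5 0 0 0 0 0")

```text
time: 9.57
tcp_pos: [0.6605, 0.155, 0.1109]
tool_rot: [180.0, 0.0, 180.0]
wrist_force: [-0.2, -0.2, -3.0]
grip_width: 0.0052
```

```bash
python3 snap.py 7 260 380 190 300; python3 -c "
from h import *
delta([.661,.1553,.06])"
```

```text
t 9.675 tcp [0.6605 0.155  0.1109] [1.7999e+02 1.0000e-02 1.8000e+02] F [ 0.91  0.93 -2.07] w 0.0053
shift cm [-0.05  0.03  5.09] rot [ 0.0001  0.0001 -0.    ]
```

View pics/s7.png

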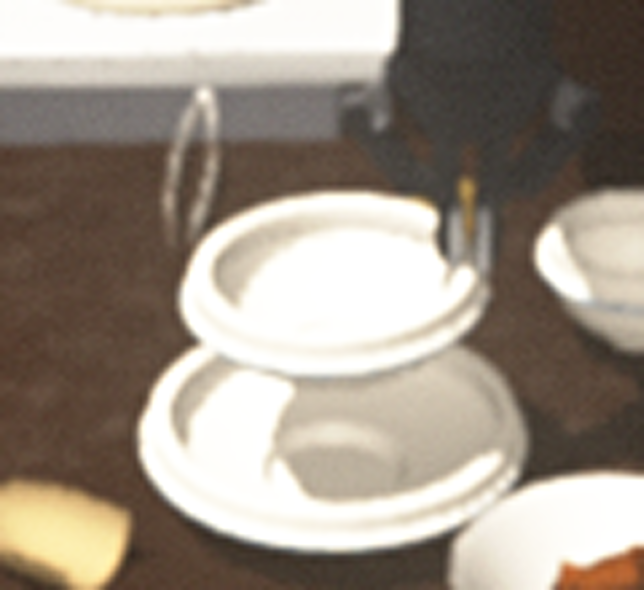

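View pics/t7.png

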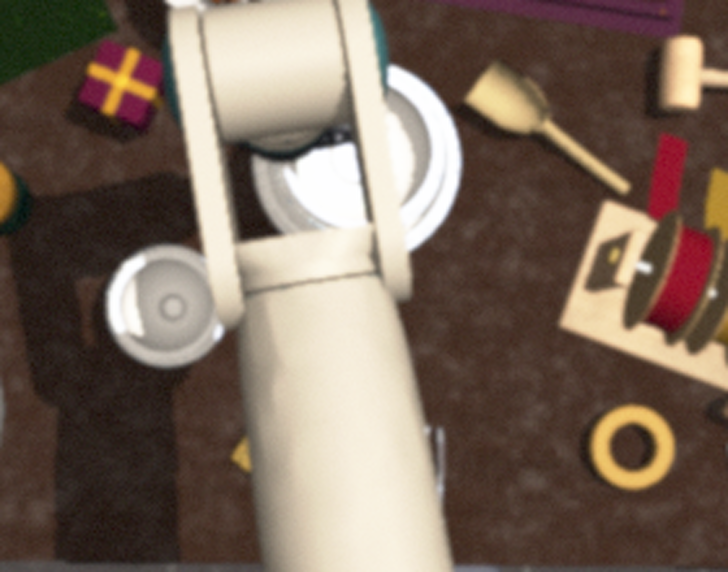

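Medium sits centred above the large cover (columns 335 and 333 in the zoom). I'll lower it, slowly towards the end.

Emit:
play_rows(series="0 0 1.2 0 0 0 0;0 0 2.6 0 0 0 0;0 0 4 0 0 0 0;0 0 5 0 0 0 0;-0.05 0 5.5 0 0 0 0;-0.05 0 5.8 0 0 0 0;-0.05 0 6.1 0 0 0 0;-0.05 0 6.3 0 0 0 0;-0.05 0 6.3 0 0 0 0")

```text
time: 10.8
tcp_pos: [0.6612, 0.1553, 0.0476]
tool_rot: [180.0, 0.0, -180.0]
wrist_force: [0.1, 0.4, -2.3]
grip_width: 0.0051
```

```bash
python3 snap.py 8 260 380 190 300; python3 -c "
from h import *
delta([.661,.1553,.0407])"
```

```text
t 10.9 tcp [0.6613 0.1553 0.0479] [ 1.7999e+02  2.0000e-02 -1.7999e+02] F [-0.05  0.18 -3.19] w 0.0057
shift cm [0.03 0.   0.72] rot [0.0001 0.0004 0.0002]
```

View pics/s8.png

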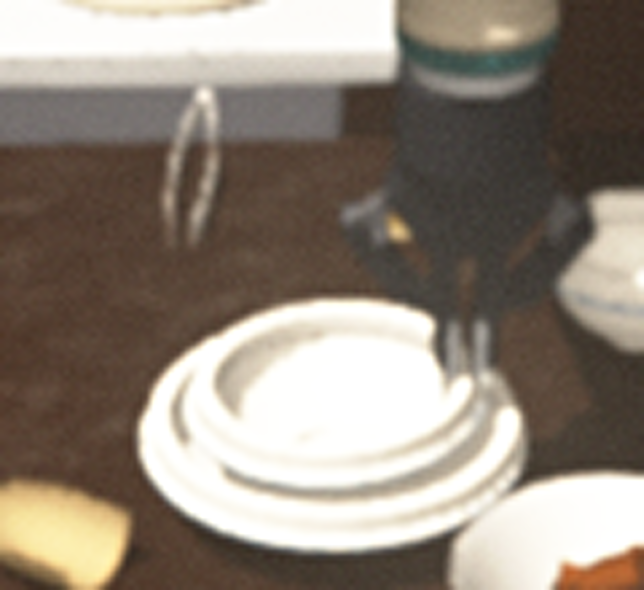

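Emit:
play_rows(series="0 0 0.2 0 0 0 0;0 0 0.35 0 0 0 0;0 0 0.5 0 0 0 0;0 0 0.6 0 0 0 0;0 0 0.6 0 0 0 0")

```text
time: 11.52
tcp_pos: [0.6613, 0.1554, 0.0418]
tool_rot: [180.0, 0.0, -180.0]
wrist_force: [0.5, 0.5, -1.3]
grip_width: 0.0051
```

```bash
python3 -c "
from h import *
delta([.661,.1553,.0407])"
```

```text
t 11.525 tcp [0.6613 0.1554 0.0418] [ 1.7999e+02  2.0000e-02 -1.7998e+02] F [ 0.52  0.47 -1.32] w 0.0051
shift cm [ 0.03 -0.01  0.11] rot [0.0002 0.0004 0.0003]
```

Force is starting to unload, so contact is beginning. I'll lower it a little further.

Emit:
play_rows(series="0 0 0.05 0 0 0 0;0 0 0.1 0 0 0 0;0 0 0.15 0 0 0 0;0 0 0.15 0 0 0 0")

```text
time: 12.02
tcp_pos: [0.6615, 0.1556, 0.0408]
tool_rot: [180.0, 0.1, -180.0]
wrist_force: [-0.8, 1.6, 3.9]
grip_width: 0.0052
```

Emit:
play_rows(series="0 0 0 0 0 0 0.08;0 0 0 0 0 0 0.12;0 0 0 0 0 0 0.2;0 0 0 0 0 0 0.3;0 0 -0.5 0 0 0 0.3;0 0 -2 0 0 0 0.3;0 0 -4 0 0 0 0.4;0 0 -7 0 0 0 0.5;0 0 -10 0 0 0 0.5")

```text
time: 13.15
tcp_pos: [0.6615, 0.1553, 0.1431]
tool_rot: [180.0, 0.1, -180.0]
wrist_force: [0.4, 1.4, -0.1]
grip_width: 0.0426
```

```bash
python3 snap.py 9 260 380 190 300; python3 -c "
from h import *
delta([.5216,.2615+.046,.14])"
```

```text
t 13.25 tcp [0.6634 0.1557 0.147 ] [ 179.9     0.56 -179.98] F [-0.12  0.58  0.25] w 0.0431
shift cm [14.18 15.18  0.59] rot [0.0018 0.0098 0.0003]
```

View pics/s9.png

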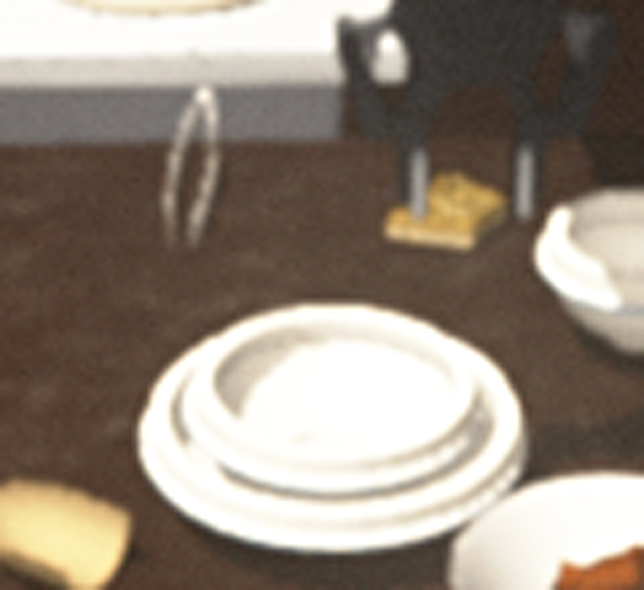

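Medium is seated and level. Next is the small cover.

Emit:
play_rows(series="2 2 0 0 0 0 0.5;5 5.4 0 0 0 0 0.5;8 8.6 0 0 0 0 0.5;11 11.8 0 0 0 0 0.5;13 14 0 0 0 0 0.5;14 15.2 0 0 0 0 0.5;14 15.2 0 0 0 0 0.5;14 15.2 2 0 0 0 0.5;14 15.2 4 0 0 0 0.5;14 15.2 5 0 0 0 0.5")

```text
time: 14.5
tcp_pos: [0.521, 0.3062, 0.088]
tool_rot: [-179.9, -0.1, 180.0]
wrist_force: [-0.7, -0.5, 0.5]
grip_width: 0.0424
```

```bash
python3 snap.py 10 320 440 180 270; python3 -c "
from h import *
delta([.5216,.2615+.046,.045])"
```

```text
t 14.6 tcp [0.5208 0.3064 0.0883] [-1.7992e+02 -1.5000e-01  1.7997e+02] F [ 0.5   0.21 -0.44] w 0.0429
shift cm [-0.1   0.11  4.33] rot [-0.0014 -0.0026 -0.0005]
```

View pics/s10.png

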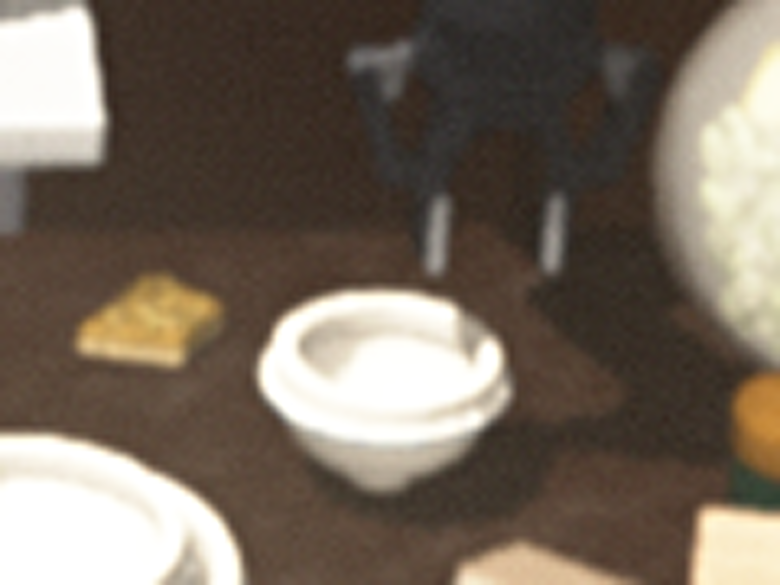

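View pics/t10.png

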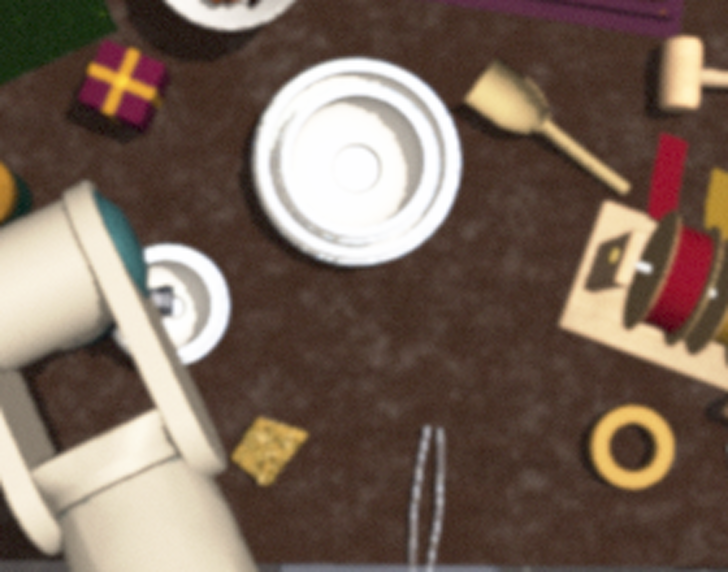

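Emit:
play_rows(series="-0.1 0.1 1.5 0 0 0 0.5;-0.1 0.1 3 0 0 0 0.5;-0.1 0.1 3.8 0 0 0 0.5;-0.1 0.1 4.3 0 0 0 0.5;-0.1 0.1 4.3 0 0 0 0.4;-0.1 0.1 4.3 0 0 0 0.25")

```text
time: 15.35
tcp_pos: [0.5225, 0.3084, 0.0477]
tool_rot: [180.0, 0.1, -180.0]
wrist_force: [0.9, 0.6, 0.4]
grip_width: 0.0218
```

```bash
python3 snap.py 11 320 440 180 270; python3 - <<'E'
from h import *
delta([.5216,.2615+.046,.045])
T=pickle.load(open("top10.pkl","rb"))
# lips: M nested hollow floor z .010, rim z .062
print("Mhollow",onz(T,180+356/2.6,130+168/2.6,.018))
g=T["color"].min(2)[140:245,270:365]
cs=cv2.HoughCircles(cv2.GaussianBlur(cv2.resize(g,None,fx=4,fy=4,interpolation=cv2.INTER_CUBIC),(9,9),2),cv2.HOUGH_GRADIENT,2,5,param1=60,param2=60,minRadius=60,maxRadius=170)
for c in cs[0][:8]: print((270+c[0]/4).round(1),(140+c[1]/4).round(1),(c[2]/4).round(1),onz(T,270+c[0]/4,140+c[1]/4,.06)[:2].round(4))
E
```

```text
t 15.45 tcp [0.5225 0.3084 0.0477] [ 1.7997e+02  5.0000e-02 -1.7999e+02] F [-0.18 -0.04 -0.52] w 0.0212
shift cm [ 0.09 -0.09  0.27] rot [0.0005 0.0009 0.0002]
Mhollow [0.65683343 0.08968651 0.018     ]
317.8 192.2 39.8 [0.656  0.0892]
316.2 190.8 38.4 [0.6596 0.0929]
317.8 190.8 33.4 [0.6597 0.0893]
316.2 193.2 41.4 [0.6536 0.0928]
311.2 187.2 32.8 [0.6679 0.105 ]
319.2 196.2 35.6 [0.6465 0.0855]
320.8 194.2 36.2 [0.6513 0.082 ]
313.2 192.2 35.6 [0.6559 0.1   ]
```

View pics/s11.png

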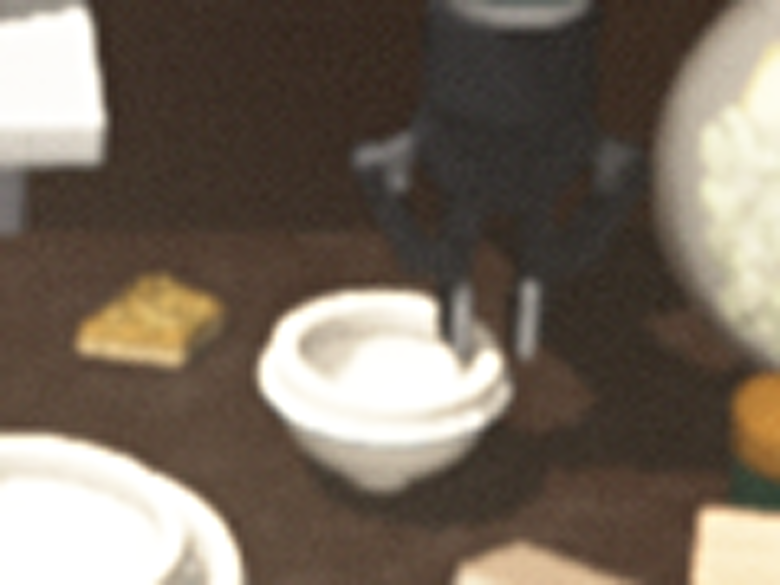

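The fingers straddle the small lip. I'll lower the last 2.5 mm and close.

Emit:
play_rows(series="0.1 -0.1 0.25 0 0 0 0.25;0.1 -0.1 0.25 0 0 0 0.18;0.1 -0.1 0.25 0 0 0 0.13;0.1 -0.1 0.25 0 0 0 0.08;0.1 -0.1 0.25 0 0 0 0;0.1 -0.1 0.25 0 0 0 0;0.1 -0.1 0.25 0 0 0 0")

```text
time: 16.32
tcp_pos: [0.5213, 0.3073, 0.0447]
tool_rot: [180.0, 0.0, -180.0]
wrist_force: [0.6, 0.7, 0.7]
grip_width: 0.0058
```

Emit:
play_rows(series="0 0 0 0 0 0 0;0 0 -0.4 0 0 0 0;0 0 -1 0 0 0 0;0 0 -2 0 0 0 0;0 0 -3 0 0 0 0;0 0 -3 0 0 0 0")

```text
time: 17.08
tcp_pos: [0.5219, 0.3076, 0.0762]
tool_rot: [179.9, 0.1, -180.0]
wrist_force: [-0.2, 0.2, -2.3]
grip_width: 0.0055
```

```bash
python3 snap.py 12 320 440 180 270
```

```text
(no output)
```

View pics/s12.png

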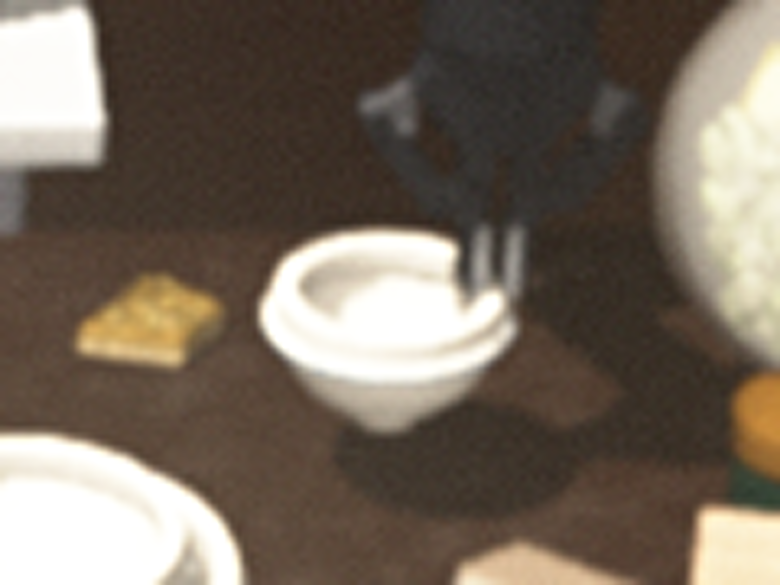

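Emit:
play_rows(series="0 0 -1.5 0 0 0 0;0 0 -3.3 0 0 0 0;-0.5 -0.6 -4.7 0 0 0 0;-2 -2.5 -4.9 0 0 0 0;-4.2 -5.2 -4.9 0 0 0 0;-6.4 -8 -4.9 0 0 0 0;-8.6 -10.8 -4.9 0 0 0 0;-10.8 -13.5 -4.9 0 0 0 0;-12.7 -15.9 -4.9 0 0 0 0;-13.7 -17.2 -4.9 0 0 0 0")

```text
time: 18.42
tcp_pos: [0.6592, 0.1335, 0.1243]
tool_rot: [180.0, 0.0, 179.9]
wrist_force: [-0.3, 1.4, -1.4]
grip_width: 0.0054
```

Emit:
play_rows(series="0 0 0 0 0 0 0;0 0 0 0 0 0 0")

```text
time: 18.68
tcp_pos: [0.6578, 0.1362, 0.1238]
tool_rot: [180.0, -0.0, -179.9]
wrist_force: [-0.5, 0.1, -1.1]
grip_width: 0.0055
```

```bash
python3 snap.py 13 260 380 190 300; python3 -c "
from h import *
delta([.659,.1353,.0547])"
```

```text
t 18.775 tcp [0.6577 0.1364 0.1238] [ 179.98   -0.   -179.91] F [-0.65 -0.28 -1.48] w 0.0061
shift cm [-0.13 -0.11  6.91] rot [ 0.0003 -0.      0.0016]
```

View pics/s13.png

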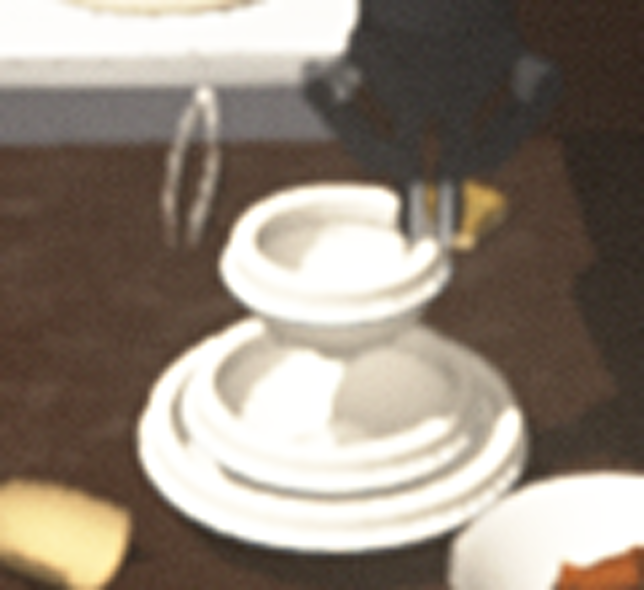

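View pics/t13.png

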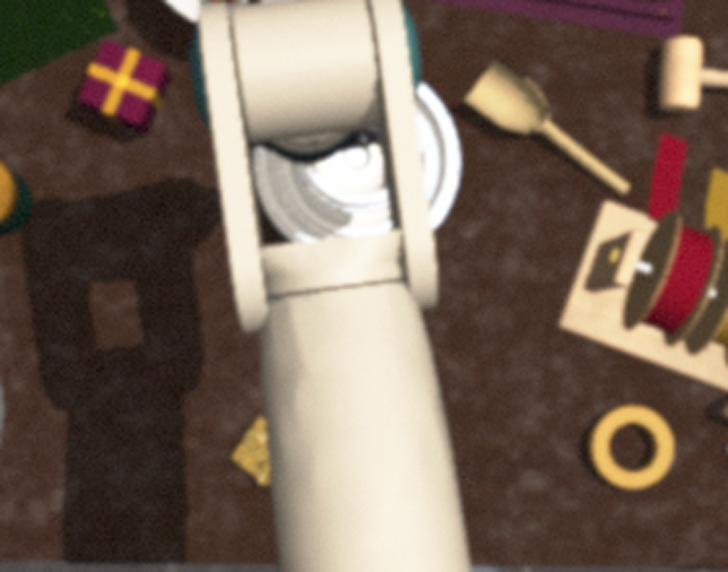

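Small is centred above medium (columns 337 and 333 in the zoom). Lowering.

Emit:
play_rows(series="-0.1 -0.1 1.2 0 0 0 0;-0.1 -0.1 2.6 0 0 0 0;-0.1 -0.1 4 0 0 0 0;-0.1 -0.1 4.9 0 0 0 0;-0.1 -0.1 5.5 0 0 0 0;-0.1 -0.1 6 0 0 0 0;-0.1 -0.1 6.2 0 0 0 0;-0.1 -0.1 6.2 0 0 0 0")

```text
time: 19.77
tcp_pos: [0.6593, 0.1343, 0.0618]
tool_rot: [180.0, 0.0, -180.0]
wrist_force: [-0.9, -0.3, -2.1]
grip_width: 0.0054
```

```bash
python3 snap.py 14 260 380 190 300; python3 -c "
from h import *
delta([.659,.1353,.0547])"
```

```text
t 19.875 tcp [0.6594 0.1343 0.062 ] [ 1.7999e+02  4.0000e-02 -1.7999e+02] F [ 0.12  0.18 -1.07] w 0.0052
shift cm [0.04 0.1  0.73] rot [0.0002 0.0007 0.0002]
```

View pics/s14.png

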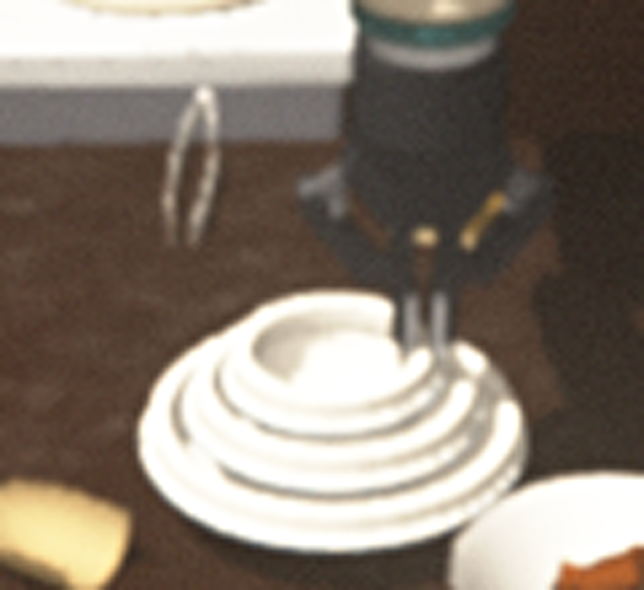

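Emit:
play_rows(series="0 0.05 0.2 0 0 0 0;0 0.05 0.35 0 0 0 0;0 0.05 0.5 0 0 0 0;0 0.05 0.6 0 0 0 0;0 0.05 0.65 0 0 0 0;0 0.05 0.65 0 0 0 0")

```text
time: 20.62
tcp_pos: [0.6593, 0.1348, 0.0553]
tool_rot: [180.0, 0.0, -180.0]
wrist_force: [0.2, 0.1, -0.6]
grip_width: 0.0054
```

Emit:
play_rows(series="0 0 0.05 0 0 0 0;0 0 0.1 0 0 0 0;0 0 0.1 0 0 0 0")

```text
time: 21.0
tcp_pos: [0.6594, 0.135, 0.0545]
tool_rot: [180.0, 0.0, -180.0]
wrist_force: [-0.6, 2.3, 1.7]
grip_width: 0.0053
```

Contact comes at the expected seated height, so I'll release.

Emit:
play_rows(series="0 0 0 0 0 0 0.08;0 0 0 0 0 0 0.12;0 0 0 0 0 0 0.2;0 0 0 0 0 0 0.25;0 0 -0.5 0 0 0 0.25;0 0 -2 0 0 0 0.3;0 0 -4 0 0 0 0.4;0 0 -7 0 0 0 0.5;0 0 -10 0 0 0 0.5")

```text
time: 22.12
tcp_pos: [0.6595, 0.1348, 0.157]
tool_rot: [180.0, 0.1, -180.0]
wrist_force: [0.1, 0.3, -0.5]
grip_width: 0.0426
```

Emit:
play_rows(series="3 3 -1 0 0 0 0.5;7 7 -1 0 0 0 0.5;11 11 -1 0 0 0 0.5;15 15 -1 0 0 0 0.5;18 18 -1 0 0 0 0.5;20 20 -1 0 0 0 0.5;20 20 -1 0 0 0 0.5")

```text
time: 23.0
tcp_pos: [0.4584, 0.3362, 0.1661]
tool_rot: [179.9, 0.1, -179.8]
wrist_force: [-0.5, -0.2, -0.3]
grip_width: 0.0429
```

```bash
python3 snap.py 15 260 380 190 300; python3 - <<'E'
from h import *
T=pickle.load(open("top15.pkl","rb"))
C,r,k,_=outer(T,317,192,.033);print("L",C,r,k)
c=T["color"][145:240,270:365,::-1];cv2.imwrite("pics/f15.png",cv2.resize(c,None,fx=6,fy=6,interpolation=cv2.INTER_CUBIC))
E
```

```text
L [0.66248757 0.08990599] 0.0991353191586805 47
```

View pics/s15.png

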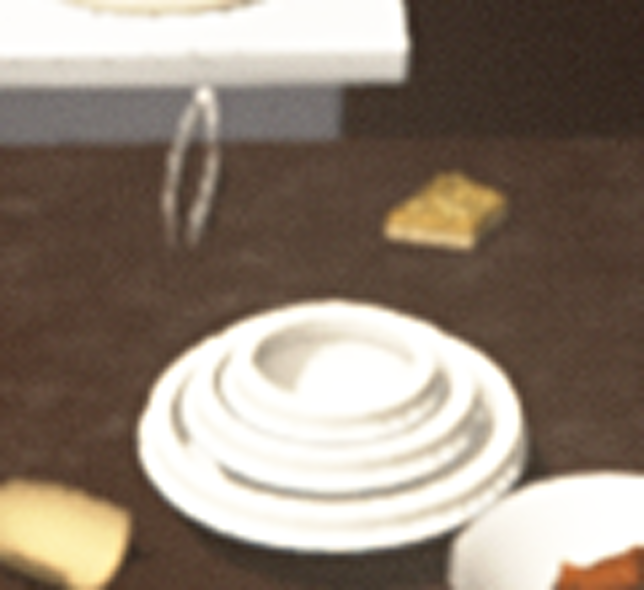

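View pics/f15.png

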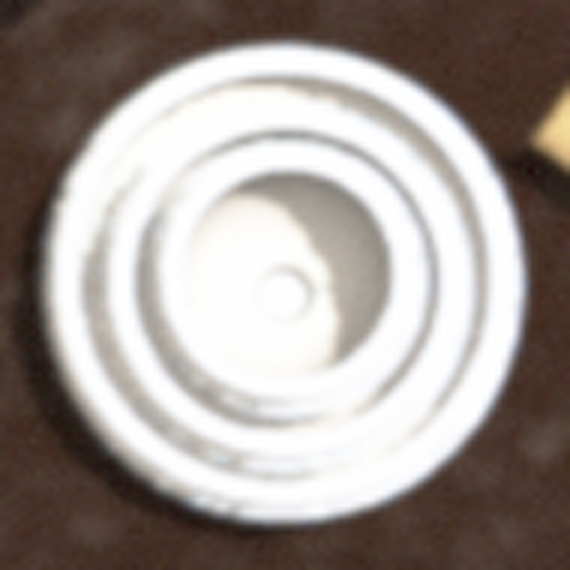

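```bash
python3 - <<'E'
from h import *
T=pickle.load(open("top15.pkl","rb"));S=pickle.load(open("scene15.pkl","rb"))
f=lambda x,y,z:onz(T,270+x/6,145+y/6,z)[:2].round(4)
print("S inner lip",f(288,278,.076),"S hollow",f(284,293,.019),"M inner lip",f(288,279,.062),"L outer",f(285,283,.033))
# expected scene rim extremes (zoom coords) for seated stack
k=644/120
for n,C,r,z in(("S",(.660,.0893),.05,.076),("M",(.660,.0893),.07,.062),("L",(.662,.0893),.092,.046)):
    print(n,[((proj(S,np.array([C[0]+r*np.cos(a),C[1]+r*np.sin(a),z]))-[260,190])*590/110).round(0) for a in np.radians([0,90,180,270])])
E
```

```text
S inner lip [0.6557 0.0893] S hollow [0.6587 0.0887] M inner lip [0.6575 0.0887] L outer [0.6606 0.0889]
S [array([333., 405.]), array([428., 349.]), array([325., 299.]), array([229., 352.])]
M [array([335., 452.]), array([467., 372.]), array([323., 303.]), array([189., 377.])]
L [array([337., 507.]), array([510., 400.]), array([321., 309.]), array([146., 407.])]
```

The measured centres agree within about 5 mm, and the rims appear where a seated, level stack would project. Handing in.

```bash
python3 -c "
from rig import r
s=r.get_state();print(s['time'],s['wrist_force']);print(r.hand_in())"
```

```text
23.1 [ 0.02756938 -0.05353194 -0.5633846 ]
the job is handed in; nothing more can be done
None
```

The three covers are nested on the large one and the job was handed in at about 23 s; no verdict was reported. I pinched the medium and then the small cover by its lip, lowered each until the wrist force showed contact, and only then released.

**Last checks:**
- **Seating:** Contact came within a millimetre of the expected seated heights. In the scene view the rims lie about where a level, seated stack would project.
- **Centring:** In the top view the cover centres agree within about 5 mm, against the 12 mm limit.
- **Large cover:** It measured within about 1 mm of where it stood at the start.
- **Clearance:** The hand was clear of everything when I handed in. The bystanders looked undisturbed in the views I took, but I did not measure them again.

**What failed or disagreed:**
- **First grasp:** My first try at the medium cover closed on air above the lip, touching nothing. The pictures showed the fingertips about 22 mm higher than the stated overhang implies, so I corrected by that and both grasps then held.
- **Grip width:** It read 5 to 6 mm on the 8 mm lips, and I did not find out why.
- **Wire loop:** A wire loop not on the list lies near the counter edge; it stayed where it was.

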